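# Wind the clockwork tube mixer in the blood lab

## Task

Wind up the clockwork tube mixer that carries the blue-capped tubes: turn its winged key clockwise (seen from above) until its orange pointer is on the green mark. Wind it in two or three roughly equal partial turns, letting go of the key in between. Leave the key of the mixer with the yellow-capped tubes and the rack of tubes as they are.

Things in the scene. Friction and masses are not known exactly. Their poses are not given: they have to be found in the camera images.
- blue_key (a joint): Turn of the blue-tube mixer's key, rad, growing clockwise seen from above: 0 = run down (orange pointer straight away from its tubes), 0 to 0.6 at the start, 3.14 = pointer straight at its tubes, the middle of the green mark, which is 0.5 wide; hard stop at 3.9. It resists with 0.04 N m of friction plus a spring of 0.008 N m per rad; the friction outweighs the spring: let go, the key stays.
- blue_key_grip (a point): Centre of that key's wing, on its upright axis, 92 mm above the bench: a dark steel plate on edge, 44 mm long, 10 thick, 30 tall (top at 104), gripped from above across its flat sides. x = along the wing to its pointer end, y = across it, z up; it turns with the key. The mixer is fixed: white box, dial on its top at 60 mm, tubes lying on a lower deck; all but the key is below 65 mm.
- yellow_key_tip (a point): Tip of the orange pointer, 40 mm from the turning axis and 65 mm above the bench, on the key of the other, otherwise identical mixer with the yellow-capped tubes (not to be turned). x axis = outward along its pointer, z up. Its key axis is therefore 40 mm back along -x.
- rack: Loose clear rack, 50 x 160 mm and 108 mm tall over its tubes, with three blue-capped and two empty tubes standing in it, on the bench between the two mixers. Origin under its centre; its long side is its y axis.

How it is judged:
On the way:
1. the blue-tube mixer's key is let go part-way (turn between 0.8 and 2.75 rad) and stays there (value of joint blue_key between 0.8 and 2.75 rad and contact force between the fingers and anything else below 0.2 N), for 0.15 s.
At the end, for the whole second after the job is handed in: The blue-tube mixer's key has been let go and rests with its pointer on the green mark (turn 3.14 rad, within 0.28 rad); the yellow-tube mixer's pointer tip is within 12 mm and the rack within 30 mm of where they started (value of joint blue_key between 2.86 and 3.42 rad and velocity of joint blue_key between -0.05 and 0.05 rad/s and distance of yellow_key_tip from where it was at the start of the episode below 0.012 m and distance of rack from where it was at the start of the episode below 0.03 m); the robot touches nothing.
It fails at once if the yellow-tube mixer's key is turned (pointer tip moved over 12 mm) (distance of yellow_key_tip from where it was at the start of the episode above 0.012 m).
It fails at once if the rack of tubes is pushed over 30 mm (distance of rack from where it was at the start of the episode above 0.03 m).
It also fails if it takes over 50 s, if anything falls off the work surface, if the arm or the gripper's body presses on something with over 40 N, if the wrist force passes 120 N, or if a joint passes its speed limit or range.

## Robot

A 6-joint arm with a two-finger parallel gripper is mounted at the origin on the work surface. World frame = base frame: x ahead of the robot, y to its left, z up, the work surface at z = 0. Lengths are in m, angles in rad, forces in N, time in s.
With the tool pointing down it reaches from about 0.2 to 0.875 m from the base axis. Payload 3.4 kg.
Tool frame: the origin (TCP) lies between the finger pads; the fingertips stand 25 mm ahead of it and the grasp point (between the pads) lies 6 mm ahead of it (r.nose_length is the z of the fingertips in the tool frame, in m); z points along the fingers, y is the line along which they close (so a half turn about z gives the same grasp; the last joint's range is limited). The gripper opens to 94 mm and grips with 3 to 60 N. Pads are 16 mm wide; open, the fingers measure 119 mm over their backs; the gripper's body (75 mm by 177 mm) begins 78 mm behind the grasp point.
Start: joints at [-1.342, 0.276, 1.505, -0, 1.361, -0.121], TCP at [0.197, -0.54, 0.23] pointing down, gripper open.
Joint ranges: [-2.89, 2.89], [-0.75, 2.08], [0.22, 2.7], [-1.18, 4.32], [0.11, 2.71], [-2.7, 2.7]. Speed limits (rad/s): [2.57, 2.57, 3.14, 3.14, 3.14, 3.14].

## Interface

Orientations are given as a unit quaternion [w, x, y, z].
In Python, from plant import r, gripper_to, inverse_kinematics, vision, models, telemetry gives the robot as it stands. Calls block until the motion is done:
- r.move_to(position, orientation): joint-space move of the TCP to a pose.
- r.move_l(position, rot=None, vel=0.15, guard=None): straight line of the TCP; rot=None keeps the orientation; vel is the mean speed in m/s. With guard (N) it stops when the force on the tool has changed by that much, and returns True; else False.
- r.movej(angles): joint-space move.
- gripper_to(opening, f_grip=None): finger opening in m; f_grip is the grip in N (None keeps the last); returns when the fingers have stopped.
- r.hold(seconds).
- inverse_kinematics(position, orientation): joint angles nearest the present ones, or None.
- vision.snapshot(name): name is "side" or "top"; returns the picture (400x640x3 uint8, red, green, blue); there is no depth.
- vision.get_calibration(name): a dict with "fx", "fy", "cx", "cy" (pixels), "position" and "orientation" of the camera in the world. Camera axes: x right, y down, z forward; pixel columns grow to the right and rows downward; lengths in m; the calibration is good to about 2 mm. A picture is of the moment at which its call begins. get_calibration takes no time and is no camera call.
A pose or a line that the arm cannot do raises r.PlanningError and nothing moves.
- r.sign_off(): hands the job in; it is judged then, once.
Trained networks look in the newest picture that a camera, given by its name, has taken for a name from the list of things; names that differ only in an ending like _2 or _b are one class to them, and where a whole thing is asked for, a point or a joint stands for the part that bears it (a point fixed in the world has none). Each returns a list of dicts, best first, with "score" (0 to 1); they miss things now and then, are a little off and sometimes report something else, mostly with a low value. They report only what shows in the picture. A call takes as long as a camera call.
- models.boxes_of(thing, camera): "at" ([x, y, z] in m, in world coordinates, good to about 4 mm: the middle of the surface that is visible of it).
- models.regions_of(thing, camera): "pixels" (400x640 bool, what is visible of it).
- models.mark_of(thing, camera): "at" ([x, y, z] in m, in world coordinates, good to about 4 mm: a listed point, or the origin of a listed thing).
Readings, each from a call of its own:
- telemetry.current_t(): time.
- telemetry.current_joints(): joint angles.
- telemetry.current_dq(): joint speeds.
- telemetry.current_joint_efforts(): joint torques, N m.
- telemetry.current_ee_pos(): TCP position.
- telemetry.current_tool_rot(): TCP orientation.
- telemetry.current_wrist_force(): force on the tool from outside, world axes, zero at the start.
- telemetry.current_torque(): the same for the moment, N m.
- telemetry.current_opening(): finger opening in m.
- telemetry.current_finger_force(): force on a finger pad.
Only numpy, scipy, OpenCV 4.12 (cv2) and the standard library are available. Lean on these libraries where they do the work, as an engineer would, in place of code of your own. Each camera call takes 0.05 s, during which the arm holds its last target. There are 200 camera calls.

## Working session

There is one attempt and no reset: what is moved stays moved. The work goes in short steps, each a Python script; the robot and the scene stay as the last script left them, time stands still between calls to the robot, and variables do not carry over. Pictures are saved under pics/ and viewed, at most 10 in all, crops included, and the job is handed in when it is done.

```bash
mkdir -p pics
python3 - <<'E'
from plant import *
import cv2,numpy as np
for c in("top","side"):
    im=vision.snapshot(c); cv2.imwrite(f"pics/{c}0.png",im[:,:,::-1])
    k=vision.get_calibration(c); print(c,k)
    for t in("blue_key_grip","yellow_key_tip","rack"):
        print(t,[(round(d["score"],2),np.round(d["at"],3)) for d in models.mark_of(t,c)][:3])
    print([(round(d["score"],2),np.round(d["at"],3)) for d in models.boxes_of("blue_key",c)][:3])
print(telemetry.current_t(), telemetry.current_tool_rot())
E
```

```text
top {'fx': 449.5211069207552, 'fy': 449.5211069207552, 'cx': 317.2829601518246, 'cy': 195.2973235144064, 'position': array([0.37991534, 0.01623013, 1.0605266 ]), 'orientation': array([-0.05605346,  0.71263496, -0.69722063,  0.05378497])}
blue_key_grip [(0.62, array([0.525, 0.236, 0.092]))]
yellow_key_tip [(0.49, array([ 0.522, -0.203,  0.064]))]
rack [(0.73, array([0.588, 0.001, 0.003]))]
[(0.56, array([0.519, 0.224, 0.101]))]
side {'fx': 387.2237469575202, 'fy': 387.2237469575202, 'cx': 320.18695112918425, 'cy': 199.90205442746333, 'position': array([0.50831039, 0.5835567 , 0.71480445]), 'orientation': array([ 0.00982746, -0.01620624,  0.93300729, -0.359358  ])}
blue_key_grip [(0.66, array([0.521, 0.232, 0.094]))]
yellow_key_tip [(0.62, array([ 0.518, -0.209,  0.068]))]
rack [(0.57, array([ 0.588, -0.004, -0.001]))]
[(0.8, array([0.518, 0.242, 0.091]))]
0.5 [ 2.22271802e-05  9.84742173e-01  1.74019692e-01 -6.45824672e-06]
```

Run:
```python
import cv2
im=cv2.imread("pics/top0.png"); cv2.imwrite("pics/t1.png",im)
s=cv2.imread("pics/side0.png"); cv2.imwrite("pics/s1.png",s)
```

```text
(no output)
```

View pics/top0.png

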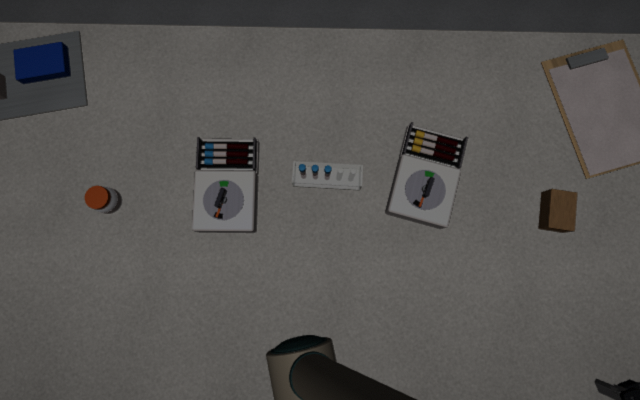

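View pics/side0.png

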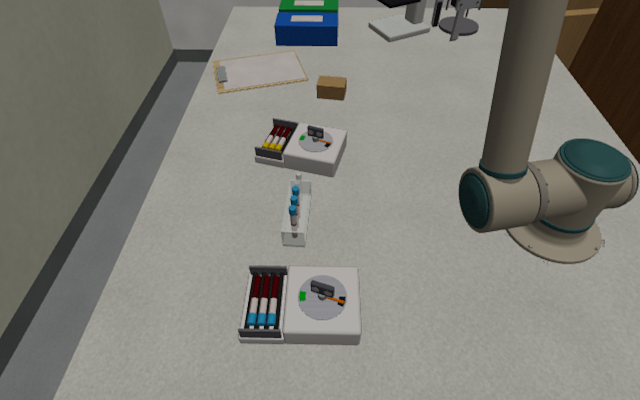

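The top view shows the blue mixer at (224,185), its key pivot near (223,200) and the orange pointer tip at (217,215). Its tubes and the green mark (223,184) lie toward +x. The side view confirms this: blue mixer at (322,298), orange tip (340,300), green mark (303,296). The yellow mixer is on the right at (425,190).

```bash
cat > h.py <<'E'
from plant import *
import cv2,numpy as np
from scipy.spatial.transform import Rotation as R
def ray(c,u,v,z):
    k=vision.get_calibration(c);q=k["orientation"]
    d=R.from_quat(np.roll(q,-1)).apply([(u-k["cx"])/k["fx"],(v-k["cy"])/k["fy"],1])
    p=k["position"];return (p+d*(z-p[2])/d[2])
BOX={"top":(190,135,262,236),"side":(285,260,365,345)}
def look(c,save=None):
    im=vision.snapshot(c);x0,y0,x1,y1=BOX[c]
    if save: cv2.imwrite(save,cv2.resize(im[y0-10:y1+10,x0-10:x1+10,::-1],None,fx=5,fy=5,interpolation=cv2.INTER_CUBIC))
    h=cv2.cvtColor(im,cv2.COLOR_RGB2HSV)[y0:y1,x0:x1]
    def cen(lo,hi,z):
        m=cv2.inRange(h,lo,hi);v,u=np.nonzero(m)
        return (len(u),ray(c,u.mean()+x0,v.mean()+y0,z)[:2].round(4)) if len(u) else (0,None)
    return cen((5,130,60),(20,255,255),.065),cen((45,100,40),(80,255,255),.0605)
def rot(yaw): # tool down, tool x axis at world yaw
    q=(R.from_euler("z",yaw)*R.from_euler("x",np.pi)).as_quat();return np.roll(q,1)
E
python3 - <<'E'
from h import *
print(look("top","pics/tc.png"));print(look("side","pics/sc.png"))
# white box top outline in top view
im=cv2.imread("pics/top0.png");g=im.min(2);m=np.zeros_like(g);m[165:236,188:262]=(g[165:236,188:262]>125)*255
c=max(cv2.findContours(m,0,2)[0],key=cv2.contourArea);b=cv2.minAreaRect(c);print(b)
print([ray("top",u,v,.06)[:2].round(4) for u,v in cv2.boxPoints(b)])
E
```

```text
((18, array([0.492 , 0.2428])), (42, array([0.5601, 0.2343])))
((50, array([0.4962, 0.2419])), (55, array([0.5597, 0.2337])))Traceback (most recent call last):
  File "<stdin>", line 5, in <module>
ValueError: max() iterable argument is empty
```

View pics/tc.png

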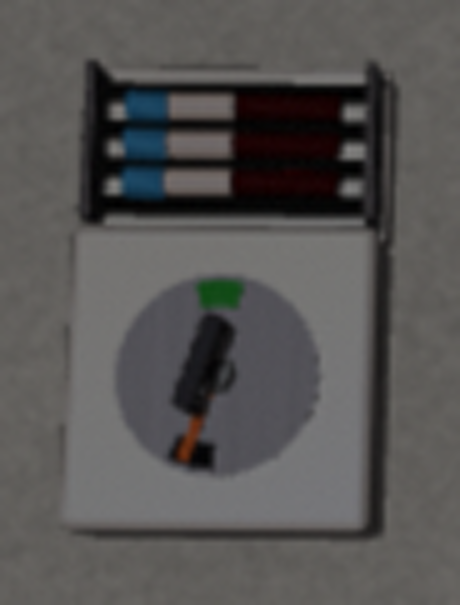

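View pics/sc.png

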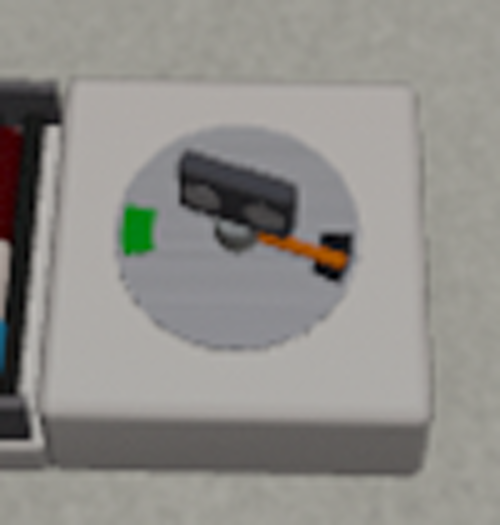

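The crops show a clean key. In the top crop the dial centre is at (218,377) and the orange tip at (187,455). In the side crop they are at (238,238) and (345,258). The green mark is opposite the tip in both.

Run:
```python
from h import *
for c,d,tip,wa,wb,gr in (("top",(218,377,180,125),(183,458),(217,318),(192,412),(220,293)),("side",(238,238,275,250),(348,258),(190,155),(295,190),(139,230))):
    ox,oy=d[2:]
    f=lambda p,z:ray(c,ox+p[0]/5,oy+p[1]/5,z)[:2]
    C=f(d[:2],.06);T=f(tip,.065);G=f(gr,.0605);A=f(wa,.104);B=f(wb,.104)
    ang=lambda v:round(np.arctan2(v[1],v[0]),3)
    print(c,"axis",C.round(4),"tip",T.round(4),"yaw tip",ang(T-C),"green",ang(G-C),"wing",ang(B-A),"wing mid",((A+B)/2).round(4))
for y in np.arange(-3.2,3.2,.4):
    q=inverse_kinematics([.522,.235,.2],rot(y));print(round(y,2),None if q is None else np.round(q,2))
```

```text
top axis [0.5205 0.2316] tip [0.4831 0.2442] yaw tip 2.819 green 0.028 wing 2.938 wing mid [0.5195 0.2282]
side axis [0.5212 0.236 ] tip [0.4806 0.2453] yaw tip 2.916 green -0.048 wing 2.816 wing mid [0.5197 0.2337]
-3.2 [ 0.3   0.29  1.56  0.    1.29 -1.21]
-2.8 [ 0.3   0.29  1.56  0.    1.29 -1.61]
-2.4 [ 0.3   0.29  1.56  0.    1.29 -2.01]
-2.0 [ 0.3   0.29  1.56  0.    1.29 -2.41]
-1.6 None
-1.2 None
-0.8 [ 0.3   0.29  1.56 -0.    1.29  2.67]
-0.4 [ 0.3   0.29  1.56 -0.    1.29  2.27]
-0.0 [ 0.3   0.29  1.56 -0.    1.29  1.87]
0.4 [ 0.3   0.29  1.56 -0.    1.29  1.47]
0.8 [ 0.3   0.29  1.56 -0.    1.29  1.07]
1.2 [ 0.3   0.29  1.56 -0.    1.29  0.67]
1.6 [ 0.3   0.29  1.56 -0.    1.29  0.27]
2.0 [ 0.3   0.29  1.56  0.    1.29 -0.13]
2.4 [ 0.3   0.29  1.56  0.    1.29 -0.53]
2.8 [ 0.3   0.29  1.56  0.    1.29 -0.93]
```

```bash
cat >> h.py <<'E'
Z=.092+.006+.002
def st(s=""):
    r.hold(.2);print(s,"t",round(telemetry.current_t(),1),"p",telemetry.current_ee_pos().round(4),"F",np.round(telemetry.current_wrist_force(),1),"M",np.round(telemetry.current_torque(),2),"o",round(telemetry.current_opening(),4),"ff",np.round(telemetry.current_finger_force(),1))
E
python3 - <<'E'
from h import *
P=[.521,.2335];y=2.86
r.move_to([*P,.2],rot(y));gripper_to(.05,10);st("above")
print("guard",r.move_l([*P,Z],vel=.06,guard=5));st("down")
gripper_to(0,8);st("grip")
E
```

```text
above t 4.6 p [0.521  0.2335 0.2   ] F [-0.1 -0.5  0.9] M [ 0.02 -0.16 -0.08] o 0.0503 ff 0.0
guard False
down t 6.6 p [0.5211 0.2335 0.1002] F [-1.2 -1.1  0.3] M [ 0.05 -0.14  0.02] o 0.05 ff 0.0
grip t 7.4 p [0.5211 0.2337 0.1   ] F [ 0.   0.3 -0.3] M [ 0.2  -0.12 -0.01] o 0.0162 ff 8.0
```

Run:
```python
from h import *
st("again")
a=vision.snapshot("side")[240:350,270:380,::-1];b=vision.snapshot("top")[130:240,170:280,::-1]
cv2.imwrite("pics/g1.png",cv2.resize(np.hstack([a,b]),(800,400),interpolation=cv2.INTER_CUBIC))
```

```text
again t 7.6 p [0.5211 0.2336 0.1   ] F [-0.5  0.8  0. ] M [ 0.24 -0.23 -0.04] o 0.0166 ff 8.0
```

View pics/g1.png

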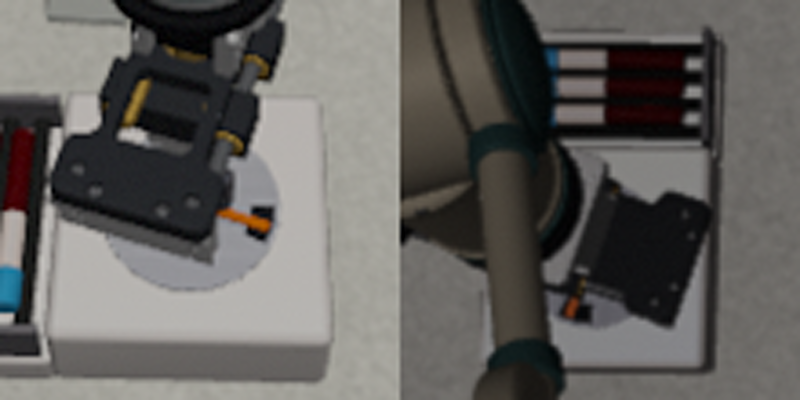

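The view shows the fingers across the wing and aligned with it, with the orange tip still at its starting angle. The 16 mm opening is probably the round bosses on the wing, so I'll turn in small steps and watch the forces.

```bash
cat >> h.py <<'E'
def turn(P,ys):
    P=np.array(P,float)
    for y in ys:
        r.movej(inverse_kinematics([*P,Z],rot(y)));st(f"{y:.2f}")
        if np.hypot(*telemetry.current_wrist_force()[:2])>25: print("STOP");break
E
python3 - <<'E'
from h import *
gripper_to(0,15);st("grip")
turn([.521,.2335],[2.5,2.14])
print(look("side"))
turn([.521,.2335],[1.78,1.43])
E
```

```text
grip t 8.2 p [0.521  0.2336 0.1   ] F [ 0.3  1.6 -0.6] M [ 0.39 -0.22  0.02] o 0.0154 ff 15.0
2.50 t 8.8 p [0.5217 0.234  0.1011] F [0.2 2.  5.9] M [ 0.34 -0.01 -0.03] o 0.0099 ff 21.8
2.14 t 9.4 p [0.522  0.2343 0.1011] F [-0.5  3.1  5.8] M [ 0.48 -0.13 -0.07] o 0.0098 ff 21.5
((52, array([0.5113, 0.2361])), (55, array([0.5597, 0.2337])))
1.78 t 10.1 p [0.5225 0.2345 0.1011] F [1.1 4.  5. ] M [ 0.67 -0.2   0.  ] o 0.01 ff 21.1
1.43 t 10.7 p [0.523  0.2345 0.1011] F [1.8 5.  5.2] M [ 0.66 -0.42 -0.04] o 0.0096 ff 23.6
```

Run:
```python
from h import *
gripper_to(.05);r.hold(.3);st("open")
p=telemetry.current_ee_pos();r.move_l([p[0],p[1],.2],vel=.12)
q=telemetry.current_joints();r.movej([q[0]-.6,*q[1:]]);st("away")
print(look("side","pics/s2.png"),look("top"))
```

```text
open t 12.0 p [0.521  0.2335 0.1   ] F [-0.   0.1  0.7] M [-0.04 -0.04  0.01] o 0.05 ff 0.0
away t 14.5 p [ 0.5614 -0.1     0.1993] F [-0.8  0.1  0.3] M [-0.06 -0.03  0.03] o 0.0502 ff 0.0
((31, array([0.5263, 0.2622])), (56, array([0.5596, 0.2337]))) ((9, array([0.5277, 0.2687])), (41, array([0.5602, 0.2342])))
```

View pics/s2.png

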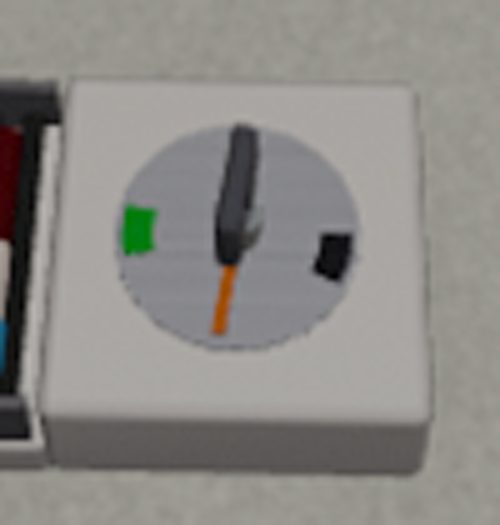

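The key stayed part-way: the side crop shows the pointer at (220,332), about a quarter turn before the green mark at (139,230). Next is the second half turn.

Run:
```python
from h import *
P=[.5225,.2342]
r.move_to([*P,.2],rot(1.43))
print(r.move_l([*P,Z],vel=.08,guard=5))
gripper_to(0,15);st("grip")
turn(P,[1.07,.71,.35,-.01])
gripper_to(.05);r.hold(.3);st("open")
r.move_l([*P,.2],vel=.12)
q=telemetry.current_joints();r.movej([q[0]-.6,*q[1:]]);st("away")
print(look("side","pics/s3.png"),look("top"))
for t in("yellow_key_tip","rack"): print(t,[(round(d["score"],2),np.round(d["at"],3)) for d in models.mark_of(t,"side")][:1])
```

```text
False
grip t 18.1 p [0.5231 0.2343 0.101 ] F [ 0.2 -0.9  4.9] M [-0.1   0.03  0.  ] o 0.0099 ff 32.1
1.07 t 18.8 p [0.5234 0.2342 0.101 ] F [0.6 0.  6.3] M [-0.16 -0.04  0.03] o 0.01 ff 31.8
0.71 t 19.4 p [0.5238 0.234  0.101 ] F [ 0.6 -1.2  5.2] M [-0.26 -0.12 -0.01] o 0.0101 ff 31.8
0.35 t 20.1 p [0.5239 0.2336 0.101 ] F [ 2.  -2.9  4.6] M [-0.46 -0.2  -0.05] o 0.0099 ff 31.9
-0.01 t 20.7 p [0.524  0.2332 0.101 ] F [ 2.1 -3.3  4.9] M [-0.61 -0.18 -0.04] o 0.01 ff 31.7
open t 22.0 p [0.5225 0.2342 0.1   ] F [-0.1  0.6 -0. ] M [ 0.06 -0.01 -0.05] o 0.0503 ff 0.0
away t 24.4 p [ 0.5631 -0.1003  0.1993] F [-0.1  0.4 -0.2] M [ 0.09  0.04 -0.01] o 0.0503 ff 0.0
((40, array([0.5464, 0.2334])), (34, array([0.5597, 0.2352]))) ((16, array([0.5559, 0.2327])), (27, array([0.56  , 0.2339])))
yellow_key_tip [(0.56, array([ 0.515, -0.21 ,  0.07 ]))]
rack [(0.74, array([ 0.588, -0.005, -0.001]))]
```

View pics/s3.png

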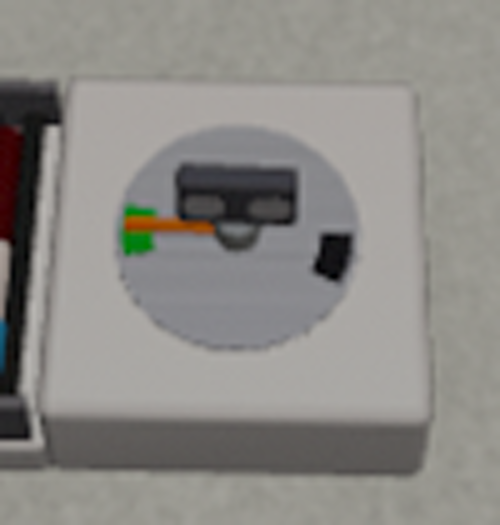

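The orange pointer ends at (125,226), inside the green patch (centre (139,230)), and the yellow key and the rack are unmoved. Handing in.

```bash
python3 -c "
from plant import *
print(r.sign_off())"
```

```text
the job is handed in; nothing more can be done
None
```

I wound the blue-tube mixer's key in two partial turns with a release in between, and its pointer rests on the green mark; the yellow key and the rack were not moved, and the job is handed in.

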